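# Swing the drying-jar tray clear and tip the flip drawer open

## Task

The swivel tray with the hearing aid drying jar has been left across the front of the flip drawer. Push the tray round on its pivot pin, away from the drawer, until it lies parallel along the upstand on the left side of the shelf (left as seen from the curved front), keeping it flat on the shelf and hooked on the pin with the jar standing in it; then draw the drawer's top lip forward to tip the drawer fully open and let go. Leave the toothbrush cup, the comb and the nail brush where they are.

Things in the scene. Friction and masses are not known exactly. Their poses are not given: they have to be found in the camera images.
- shelf: white moulded corner shelf fixed on the counter; quarter-round deck, radius 462 mm, its top 30 mm above the origin, 5 mm bead along the curved front. Origin on the counter on the shelf's middle line, 235 mm from the corner; x into the corner, y left seen from the curved front, z up. Two straight upstands, 12 mm thick, 35 mm above the deck, run from the corner back at 45 degrees to either side
- left_upstand (a point): point at deck height on the inner face of the left upstand, 250 mm along it from the corner; its x axis runs level along the upstand, away from the corner. The tray, when parallel to it, has a 10 mm gap to it
- pin (a point): axis, at deck height, of the tray's fixed steel pivot pin: 12 mm diameter, with a flat 21 mm head whose underside is 16 mm and top 20 mm above the deck
- tray: loose grey tray flat on the deck, 200 g. Origin at its underside in its slot, on the pin axis; x along the tray from pin to free end, z up. Its pan covers x 20 to 165, y -45 to 45 mm: floor 4 mm thick, walls 4 mm thick, 16 mm high. It starts 7 to 32 degrees off parallel to the drawer's front, free end nearer the curved front, and must turn 103 to 128 degrees clockwise from above (-y wall leading)
- tray_end (a point): middle of the tray's free end, at its underside, 165 mm from the tray's origin. At the other end an 8 mm thick, 37 mm wide lug holds the slot: 15 mm wide, closed 7.5 mm to the pan's side of the origin and open at x = -20 mm, so the tray can slide off the pin only along its own +x
- jar: clear plastic hearing aid drying jar with white twist cap, 62 mm diameter, 50 mm tall, about 110 g, standing loose on the tray's floor near the pin end (its centre 57 to 65 mm from the tray's origin); origin under its centre, z up
- drawer (a joint): tilt of the pale blue flip drawer, rad: 0 shut upright, 1.0 fully open on its stop (top tipped out towards the curved front). Stiff hinge: it stays where it is left; moving it takes 1 to 3 N at the lip. It starts shut or up to 0.08 ajar. The jar stands in its way until the tray is swung round
- lip (a point): middle of the top edge of the drawer's front panel, at mid thickness; moves with the drawer, 110 mm from the hinge line. Panel 158 mm wide, 4 mm thick, with a rolled edge 8 mm thick along the top of its outer side. Shut, it stands 16 mm above the top of the housing behind it: room for a finger behind it. Behind the panel is an open bin, 68 mm deep, side walls up to 88 mm high
- drawer_hinge (a point): middle of the drawer's fixed hinge line, at the panel's foot, 6 mm above the deck; the line runs along the shelf's y. The fixed housing stands behind it: 160 mm wide, 75 mm deep, its flat top 100 mm above the deck
- cup: white ceramic toothbrush cup, 68 mm diameter, 95 mm tall, holding a toothbrush that reaches 185 mm, on the right side of the deck; origin under its centre. To be left alone
- nail_brush: wooden handled nail brush, 95 x 38 mm, 42 mm high, bristles down, on the right side of the deck; origin under its centre. To be left alone
- comb: metal fine-tooth comb, 150 x 26 mm, 4 mm thick, lying on top of the drawer's housing towards the back; origin under its centre, x along it. To be left alone
Things that resemble listed ones, but are neither listed nor needed, are in the scene too. What is meant by the tray is not red, and is the larger of those in its own colour.

How it is judged:
By the outcome, as a careful person would: the job done as asked, in the order asked, and still so for the second after the job is handed in, with the robot touching nothing.
It also fails if it takes over 64 s, if anything falls off the work surface, if the arm or the gripper's body presses on something with over 40 N, if the wrist force passes 120 N, or if a joint passes its speed limit or range.

## Robot

A 6-joint arm with a two-finger parallel gripper is mounted at the origin on the work surface. World frame = base frame: x ahead of the robot, y to its left, z up, the work surface at z = 0. Lengths are in m, angles in rad, forces in N, time in s.
With the tool pointing down it reaches from about 0.225 to 0.725 m from the base axis. Payload 3.1 kg.
Tool frame: the origin (TCP) lies on the centre line of the jaws, within the pads' length; the fingertips stand 22 mm ahead of it and the grasp point (between the pads) lies 3 mm ahead of it; z points along the fingers, y is the line along which they close (so a half turn about z gives the same grasp; the last joint's range is limited). The gripper opens to 85 mm and grips with 20 to 120 N. Pads are 22 mm wide; open, the fingers measure 114 mm over their backs; the gripper's body (76 mm by 85 mm) begins 54 mm behind the grasp point. The pads swing forward as they close: fully open they stand 13 mm farther back than shut.
Start: joints at [1.181, 0.048, 0.099, 1.622, 0, 1.443], TCP at [0.136, 0.507, 0.222] pointing down, gripper open.
Joint ranges: [-2.91, 2.91], [-0.99, 1.94], [-1.21, 1.42], [-2.12, 2.29], [-1.49, 1.47], [-3.14, 3.14]. Speed limits (rad/s): [2.79, 2.79, 3.14, 3.14, 3.14, 3.14].

## Interface

Orientations are given as a rotation vector (axis times angle).
In Python, from station import * gives the robot as it stands.
- The arm moves only by the shell command python3 -m inch 'ROWS' [FORCE]. ROWS is JSON, a list of rows, each a list of 7 numbers: the turn, a rotation vector about the tool's x, y, z in degrees, then the shift along the tool's x, y, z in mm, then the opening, from -1 (shut) to 1 (fully open). In form: [[wx, wy, wz, dx, dy, dz, grip], ...]. A call has exactly 10 rows; each row is the pose to reach, as a shift and turn from the pose commanded when the call began, along the tool's axes at that moment; what a row does not reach only later rows make up. A row lasts 1/10 s, in which the tool goes at most 50 mm and 8.59 degrees, less where a joint would pass 70% of its speed; a pose out of reach is approached as far as the arm can. A call with a gripper value outside its range is refused whole. The fingers move at their own pace and stop on an object; FORCE is the grip in N (left out, the last holds). Time passes only in rows, so rows that repeat a pose let the fingers close, or fill a call up. It gives the time, the measured TCP pose, the force, the opening and the grip force at its end, in the units of the state.
- get_state(): the state, without advancing time (a new reading comes with each control period).
- read_camera(name): name is "scene" or "top"; returns (picture, depth): 384x512x3 uint8, red, green, blue; 384x512 float32, m along the optical axis (not along the pixel's ray), 0 where there is no reading.
- camera_params(name): a dict with "camera_matrix" (3x3 intrinsics, pixels), "D" ([k1, k2, p1, p2, k3] as OpenCV has them; the pictures are not rectified), "T" (4x4, takes a point from camera to world coordinates). Camera axes: x right, y down, z forward; pixel columns grow to the right and rows downward; lengths in m; the calibration is good to about 2 mm. A picture is of the moment at which its call begins. camera_params takes no time and is no camera call.
- sign_off(): hands the job in; it is judged then, once.
The state is a dict: "t": time; "qpos": joint angles; "qd": joint speeds; "effort": joint torques, N m; "tcp_pos": TCP position; "ee_rot": TCP orientation; "contact_force": force on the tool from outside, world axes, zero at the start; "wrist_torque": the same for the moment, N m; "opening": finger opening in m; "gripper_force": force on a finger pad.
Only numpy, scipy, OpenCV 4.12 (cv2) and the standard library are available. Lean on these libraries where they do the work, as an engineer would, in place of code of your own. Each camera call takes 0.05 s, during which the arm holds its last target. There are 200 camera calls.

## Working session

There is one attempt and no reset: what is moved stays moved. The work goes in short steps, Python scripts to look and compute and a shell command to move; the robot and the scene stay as the last step left them, time stands still between calls to the robot, and variables do not carry over. Pictures are saved under pics/ and viewed, at most 10 in all, crops included, and the job is handed in when it is done.

```bash
mkdir -p pics; ls
cat > h.py <<'E'
from station import *
import numpy as np, cv2
def grab(n):
    im,d=read_camera(n); np.savez(f'{n}.npz',im=im,d=d); return im,d
def pt(n,u,v,d=None,z=None):
    p=camera_params(n);K=np.array(p['camera_matrix']);T=np.array(p['T'])
    x=cv2.undistortPoints(np.array([[[u,v]]],float),K,np.array(p['D']))[0,0]
    r=np.array([x[0],x[1],1.])
    if z is not None:
        w=T[:3,:3]@r; s=(z-T[2,3])/w[2]
    else:
        s=np.median([q for q in d[int(v)-1:int(v)+2,int(u)-1:int(u)+2].ravel() if q>0] or [0])
    return T[:3,:3]@(r*s)+T[:3,3]
E
python3 - <<'E'
from h import *
for n in ('top','scene'):
    im,d=grab(n); cv2.imwrite(f'pics/{n}0.png',cv2.resize(im[:,:,::-1],(800,600),interpolation=cv2.INTER_CUBIC))
    p=camera_params(n);print(n,np.round(p['T'],3).tolist(),p['camera_matrix'])
print(get_state())
E
```

```text
pics
top [[0.003, -0.989, 0.146, 0.399], [-1.0, -0.007, -0.028, 0.12], [0.028, -0.146, -0.989, 1.115], [0.0, 0.0, 0.0, 1.0]] [[372.53583101   0.         250.39826208]
 [  0.         372.53583101 190.04793539]
 [  0.           0.           1.        ]]
scene [[0.44, 0.617, -0.653, 1.125], [0.898, -0.287, 0.333, -0.182], [0.018, -0.733, -0.68, 0.757], [0.0, 0.0, 0.0, 1.0]] [[354.02772465   0.         257.99658412]
 [  0.         354.02772465 191.09573016]
 [  0.           0.           1.        ]]
{'t': 0.1, 'qpos': array([ 1.18121412e+00,  4.87046627e-02,  9.77290479e-02,  1.62200344e+00,
       -2.24437858e-05,  1.44301066e+00]), 'qd': array([-0.00011788, -0.00194232,  0.00274322,  0.00054178, -0.001124  ,
       -0.00043331]), 'effort': array([ 2.19944282e-03, -3.39852262e+01,  3.20935571e+01,  1.58636860e-02,
       -8.95012636e-05,  2.85006941e-06]), 'tcp_pos': array([0.13566748, 0.50656486, 0.22090693]), 'ee_rot': array([-0.40998538, -3.11418267,  0.00332299]), 'contact_force': array([-0.10219302, -0.43053171, -0.39439554]), 'wrist_torque': array([-0.03135538, -0.0097593 , -0.00091633]), 'gripper_force': 0.0, 'opening': 0.08543506357501887}
```

View pics/top0.png

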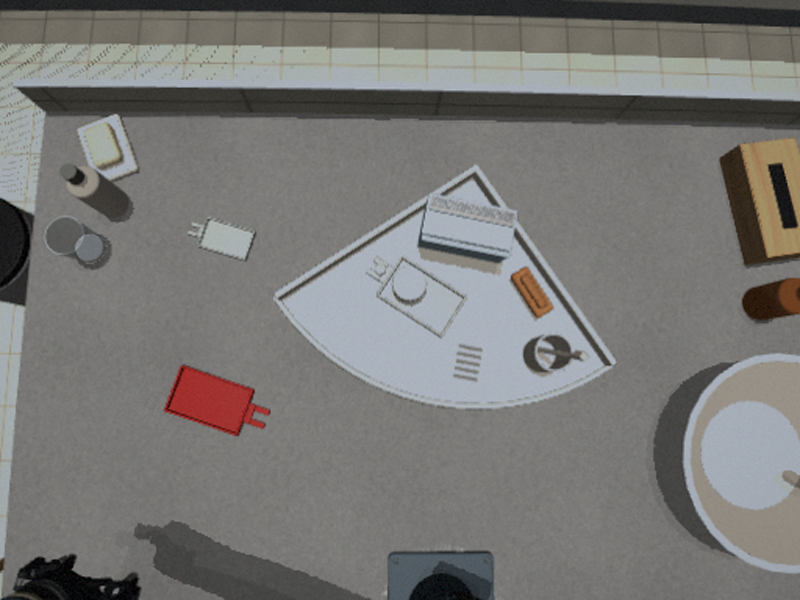

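View pics/scene0.png

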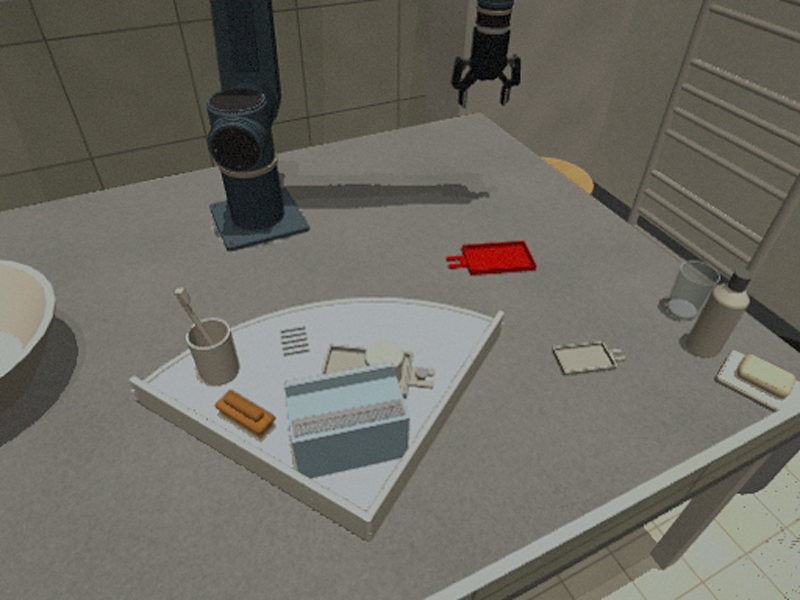

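The top view shows three trays: red at (215,400), a small pale grey one off the shelf at (225,238), and the larger grey one on the shelf at (420,296), with its pin lug at (378,270) and the jar in it. The shelf tray is the one meant, because it isn't red and is the larger of the grey pair. I'll confirm with a crop.

Run:
```python
from h import *
im=np.load('top.npz')['im']
c=im[100:265,170:400,::-1]; c=cv2.resize(c,None,fx=3.4,fy=3.4,interpolation=cv2.INTER_CUBIC)
c=np.clip(c.astype(float)*1.0,0,255).astype(np.uint8)
cv2.imwrite('pics/crop1.png',c)
```

```text
(no output)
```

View pics/crop1.png

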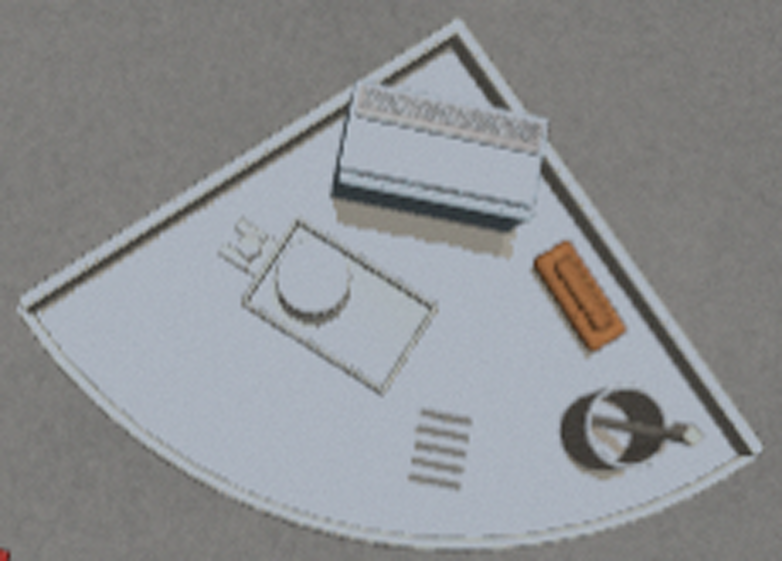

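The crop confirms the tray: pan corners (299,222), (437,308), (382,392), (244,304), pin at about (250,245), jar cap at (313,282). The drawer's front edge runs from (338,185) to (530,222).

Run:
```python
from h import *
d=np.load('top.npz')['d']
def P(x,y,z): return pt('top',170+(x+.5)/3.4-.5,100+(y+.5)/3.4-.5,z=z)
S={'c0':(299,222,.046),'c1':(437,308,.046),'c2':(382,392,.046),'c3':(244,304,.046),'pin':(250,245,.05),'jar':(313,282,.084),
'corner':(459,20,.065),'upL':(22,310,.065),'upR':(760,452,.065),'innercorner':(458,37,.065),'lipL':(341,178,.146),'lipR':(534,218,.146),'housBL':(357,83,.13),'housBR':(548,118,.13)}
W={}
for k,v in S.items():
    W[k]=P(*v); q=pt('top',170+v[0]/3.4,100+v[1]/3.4,d=d); print(k,W[k].round(4),'depth:',q.round(3))
a=W['c1']-W['c0'];b=W['c2']-W['c3'];ax=(a+b)/2
print('sizes',np.linalg.norm(a),np.linalg.norm(b),np.linalg.norm(W['c0']-W['c3']),np.linalg.norm(W['c1']-W['c2']),'tray yaw',np.degrees(np.arctan2(ax[1],ax[0])))
cen=sum(W[k] for k in('c0','c1','c2','c3'))/4;u=ax/np.linalg.norm(ax);print('cen',cen,'pin from pan',cen-u*.0925,'end',cen+u*.0725)
for a,b in(('corner','upL'),('corner','upR'),('lipL','lipR'),('housBL','housBR')):
    e=W[b]-W[a];print(a,b,np.linalg.norm(e),np.degrees(np.arctan2(e[1],e[0])))
# lip profile from depth along a line perpendicular to front, raw pixels
for x,y in ((436,190),):
  for t in range(-40,30,3):
    q=pt('top',170+(x-t*.2)/3.4,100+(y+t)/3.4,d=d);print(t,q.round(3))
```

```text
c0 [0.632  0.0694 0.046 ] depth: [0.632 0.068 0.043]
c1 [ 0.5578 -0.049   0.046 ] depth: [ 0.559 -0.052  0.031]
c2 [ 0.4855 -0.001   0.046 ] depth: [ 0.485 -0.002  0.043]
c3 [0.5601 0.1164 0.046 ] depth: [0.56  0.115 0.041]
pin [0.6107 0.1116 0.05  ] depth: [0.61  0.111 0.048]
jar [0.5732 0.0597 0.084 ] depth: [0.572 0.059 0.084]
corner [ 0.8096 -0.0697  0.065 ] depth: [ 0.832 -0.082  0.004]
upL [0.5509 0.3018 0.065 ] depth: [0.555 0.306 0.032]
upR [ 0.4348 -0.3167  0.065 ] depth: [ 0.434 -0.318  0.064]
innercorner [ 0.794  -0.0685  0.065 ] depth: [ 0.794 -0.07   0.062]
lipL [0.6459 0.0411 0.146 ] depth: [0.646 0.04  0.143]
lipR [ 0.6152 -0.1112  0.146 ] depth: [ 0.64  -0.14   0.029]
housBL [0.7292 0.0263 0.13  ] depth: [0.728 0.025 0.129]
housBR [ 0.7019 -0.1289  0.13  ] depth: [ 0.74  -0.163  0.001]
sizes 0.13974939437751435 0.13912371938736995 0.08588918451335124 0.08679786041918298 tray yaw -122.25585349783502
cen [0.55886188 0.03398068 0.046     ] pin from pan [0.60822921 0.11220546 0.046     ] end [ 0.52016856 -0.02733064  0.046     ]
corner upL 0.4526287546044086 124.84794119063189
corner upR 0.44886209569336966 -146.61019644243484
lipL lipR 0.15536794752839897 -101.40402476348869
housBL housBR 0.15766928761251184 -99.99655088883642
-40 [ 0.673 -0.045  0.13 ]
-37 [ 0.671 -0.044  0.13 ]
-34 [ 0.668 -0.043  0.13 ]
-31 [ 0.666 -0.043  0.13 ]
-28 [ 0.663 -0.042  0.129]
-25 [ 0.66  -0.042  0.131]
-22 [ 0.658 -0.041  0.131]
-19 [ 0.656 -0.041  0.129]
-16 [ 0.653 -0.04   0.129]
-13 [ 0.651 -0.04   0.13 ]
-10 [ 0.648 -0.039  0.13 ]
-7 [ 0.646 -0.039  0.13 ]
-4 [ 0.643 -0.038  0.13 ]
-1 [ 0.641 -0.038  0.13 ]
2 [ 0.635 -0.035  0.144]
5 [ 0.632 -0.034  0.147]
8 [ 0.629 -0.033  0.147]
11 [ 0.627 -0.033  0.145]
14 [ 0.635 -0.039  0.103]
17 [ 0.632 -0.039  0.102]
20 [ 0.633 -0.041  0.087]
23 [ 0.635 -0.043  0.069]
26 [ 0.636 -0.045  0.05 ]
29 [ 0.638 -0.048  0.032]
```

```bash
cat >> h.py <<'E'
from scipy.spatial.transform import Rotation as R
def go(x,y,z,yaw,tilt=0,axis='y'):
    """rows' numbers (deg, mm) from the present pose to TCP x,y,z with tool x at yaw (deg), pointing down, then tilted about tool axis"""
    s=get_state();A=R.from_rotvec(s['ee_rot']);c,n=np.cos(np.radians(yaw)),np.sin(np.radians(yaw))
    B=R.from_matrix(np.array([[c,n,0],[n,-c,0],[0,0,-1.]]).T)*R.from_euler(axis,tilt,degrees=True)
    return np.r_[(A.inv()*B).as_rotvec(degrees=True),A.inv().apply(np.array([x,y,z])-s['tcp_pos'])*1000].round(1)
E
python3 -c "
from h import *
print(go(.5284,.0033,.19,237.7))"
```

```text
[-1.000e-01 -1.000e-01 -7.270e+01 -5.096e+02 -3.844e+02  3.160e+01]
```

```bash
python3 -m inch '[[0,0,-4,-25,-19,2,-1],[0,0,-9,-60,-46,4,-1],[0,0,-14,-98,-74,6,-1],[0,0,-19,-136,-103,8,-1],[0,0,-24,-174,-131,10,-1],[0,0,-29,-212,-160,12,-1],[0,0,-34,-250,-188,14,-1],[0,0,-39,-280,-211,16,-1],[0,0,-42,-300,-226,18,-1],[0,0,-42,-305,-230,18,-1]]' 40; python3 -c "
from h import *
print(go(.5284,.0033,.19,237.7),get_state()['tcp_pos'])"
```

```text
t: 1.1
tcp_pos: [0.3718, 0.2039, 0.2031]
ee_rot: [0.727, -3.055, 0.001]
contact_force: [-0.1, 0.2, 0.9]
opening: 0.0001
gripper_force: 0.0
[ 0.000e+00 -1.000e-01 -3.090e+01 -4.950e+01 -2.496e+02  1.310e+01] [0.37179605 0.20387416 0.20307696]
```

```bash
python3 -m inch '[[0,0,-4,-6,-30,1,-1],[0,0,-8,-13,-65,3,-1],[0,0,-12,-20,-100,6,-1],[0,0,-16,-27,-135,10,-1],[0,0,-20,-34,-170,13,-1],[0,0,-25,-40,-205,13,-1],[0,0,-29,-46,-235,13,-1],[0,0,-31,-49,-248,13,-1],[0,0,-31,-49.5,-249.5,13,-1],[0,0,-31,-49.5,-249.5,13,-1]]'
python3 - <<'E'
from h import *
print(go(.5284,.0033,.061,237.7),get_state()['tcp_pos'])
im,d=grab('top'); c=cv2.resize(im[100:265,170:400,::-1],None,fx=3.4,fy=3.4,interpolation=cv2.INTER_CUBIC)
cv2.imwrite('pics/crop2.png',c)
E
```

```text
t: 2.1
tcp_pos: [0.5279, 0.007, 0.1906]
ee_rot: [1.522, -2.748, -0.002]
contact_force: [-0.5, 0.7, 0.4]
opening: 0.0002
gripper_force: 0.0
[ 1.000e-01 -0.000e+00  3.000e-01  2.900e+00 -2.600e+00  1.296e+02] [0.52788244 0.00702209 0.19060323]
```

View pics/crop2.png

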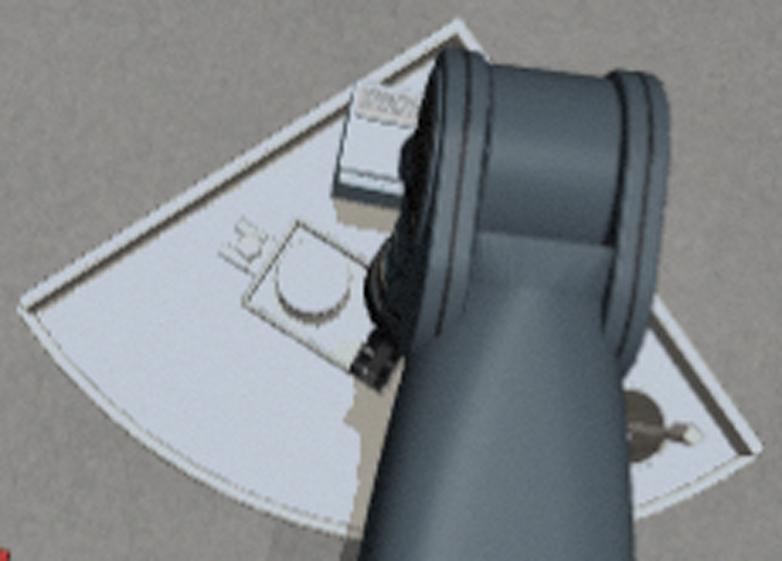

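The arm hides the free end, but the tray and jar haven't moved and the pose is as computed. I'll descend into the pan.

```bash
python3 -m inch '[[0,0,0,3,-2,15,-1],[0,0,0,3,-2,35,-1],[0,0,0,3,-2,55,-1],[0,0,0,3,-2,75,-1],[0,0,0,3,-2,95,-1],[0,0,0,3,-2,110,-1],[0,0,0,3,-2,120,-1],[0,0,0,3,-2,126,-1],[0,0,0,3,-2,129,-1],[0,0,0,3,-2,129,-1]]'
python3 - <<'E'
from h import *
s=get_state();print(s['contact_force'])
pin=np.array([.609,.112])
A=R.from_rotvec(s['ee_rot']);Pm=s['tcp_pos']
r=np.r_[pin,0]-np.r_[Pm[:2],0];print('pin in tool',A.inv().apply(r)*1000, A.as_matrix()[:,0])
E
```

```text
t: 3.15
tcp_pos: [0.5286, 0.0026, 0.0623]
ee_rot: [-1.523, 2.747, -0.0]
contact_force: [-0.3, -0.3, -0.5]
opening: 0.0001
gripper_force: 0.0
[-0.29876275 -0.34764643 -0.54447681]
pin in tool [-1.35358636e+02 -1.01734140e+01  3.09839274e-02] [-5.29934045e-01 -8.48038836e-01 -2.00905402e-04]
```

```bash
python3 -m inch '[[0,0,0,0,5,0,-1],[0,0,0,0,10,0,-1],[0,0,0,0,14,0,-1],[0,0,0,0,16,0,-1],[0,0,2,-1,20.7,0,-1],[0,0,4,-2.2,25.4,0,-1],[0,0,8,-5,34.6,0,-1],[0,0,12,-8.4,43.6,0,-1],[0,0,16,-12.5,52.3,0,-1],[0,0,20,-17.1,60.7,0,-1]]'
python3 - <<'E'
from h import *
s=get_state();print(s['contact_force'])
A=R.from_rotvec(s['ee_rot']);Pm=s['tcp_pos'];x=A.as_matrix()[:,0]
print('pin in tool',A.inv().apply(np.array([.609,.112,Pm[2]])-Pm)*1000, np.degrees(np.arctan2(x[1],x[0])))
im,d=grab('top'); c=cv2.resize(im[100:265,170:400,::-1],None,fx=3.4,fy=3.4,interpolation=cv2.INTER_CUBIC)
cv2.imwrite('pics/crop3.png',c)
E
```

```text
t: 4.15
tcp_pos: [0.4857, 0.0495, 0.0622]
ee_rot: [-1.018, 2.972, -0.0]
contact_force: [0.9, -0.0, 0.3]
opening: 0.0002
gripper_force: 0.0
[ 0.9080842  -0.04255508  0.27927553]
pin in tool [-1.35665527e+02 -2.62459773e+01  3.61489303e-02] -142.17414359419053
```

View pics/crop3.png

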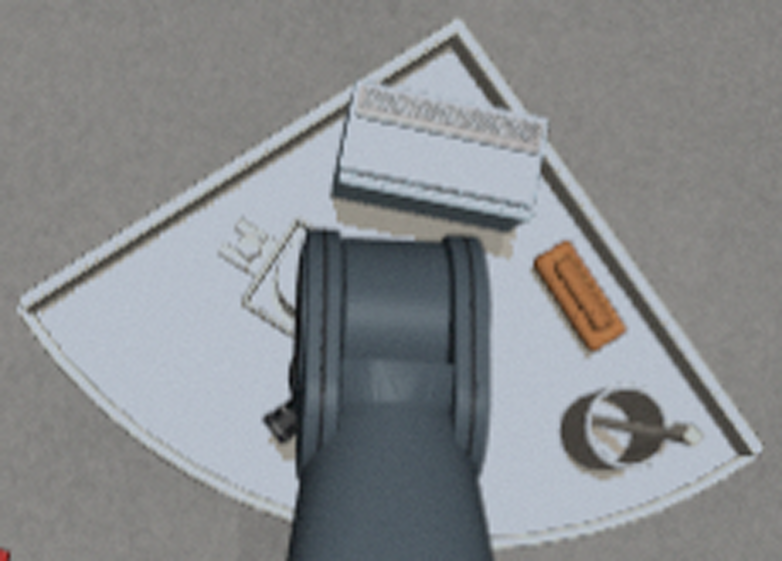

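The tray's pin end hasn't moved: corners are still at (299,222) and (244,304). The fingertips may have passed over the wall, so I'll check from the side view.

Run:
```python
from h import *
im,d=grab('scene'); c=cv2.resize(im[150:290,150:330,::-1],None,fx=4.2,fy=4.2,interpolation=cv2.INTER_CUBIC)
cv2.imwrite('pics/s1.png',c)
```

```text
(no output)
```

View pics/s1.png

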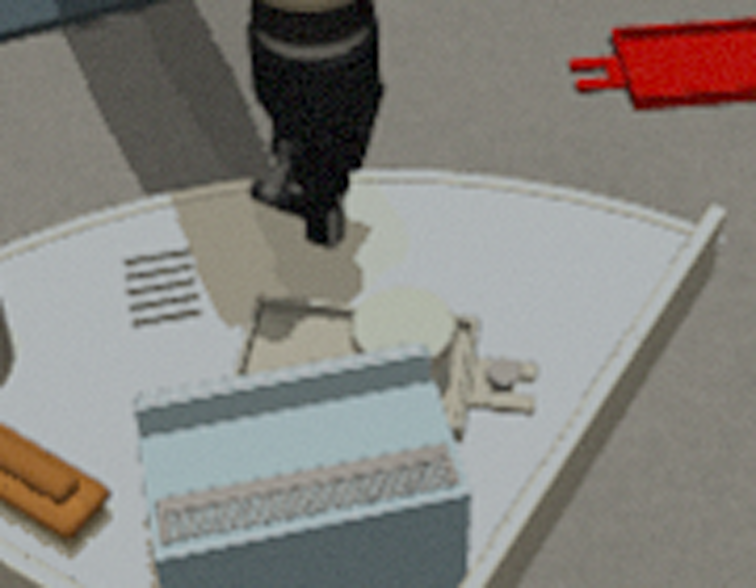

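The side view shows the shut fingertips at (325,240) beyond the tray, which is untouched. I'll measure the tip's true height.

Run:
```python
from h import *
f=np.load('scene.npz');d=f['d'];im=f['im']
for v in range(198,214):
  for u in (225,227,229):
    q=pt('scene',u,v,d=d)
    print(u,v,q.round(3),im[v,u].sum(), end=' | ')
  print()
print(get_state()['tcp_pos'])
u=np.array([-.534,-.845]);v=np.array([.845,-.534]);t=np.array([.609,.112])+.138*u-.012*v
print(go(*t,.11,237.7))
```

```text
225 198 [0.507 0.04  0.127] 42 | 227 198 [0.506 0.045 0.123] 26 | 229 198 [0.504 0.052 0.119] 8 | 
225 199 [0.513 0.037 0.13 ] 38 | 227 199 [0.507 0.045 0.121] 42 | 229 199 [0.503 0.052 0.115] 93 | 
225 200 [0.515 0.036 0.128] 34 | 227 200 [0.507 0.045 0.117] 45 | 229 200 [0.503 0.051 0.111] 167 | 
225 201 [0.515 0.036 0.125] 56 | 227 201 [0.504 0.045 0.111] 69 | 229 201 [0.5   0.053 0.104] 229 | 
225 202 [0.516 0.036 0.122] 31 | 227 202 [0.499 0.047 0.103] 80 | 229 202 [0.499 0.053 0.1  ] 214 | 
225 203 [0.516 0.036 0.118] 59 | 227 203 [0.5   0.047 0.099] 66 | 229 203 [0.499 0.053 0.096] 220 | 
225 204 [0.496 0.042 0.094] 11 | 227 204 [0.499 0.047 0.094] 30 | 229 204 [0.499 0.053 0.092] 215 | 
225 205 [0.496 0.042 0.091] 51 | 227 205 [0.5   0.046 0.092] 67 | 229 205 [0.499 0.052 0.089] 222 | 
225 206 [0.495 0.042 0.085] 42 | 227 206 [0.499 0.047 0.087] 5 | 229 206 [0.5   0.052 0.086] 212 | 
225 207 [0.495 0.042 0.082] 57 | 227 207 [0.499 0.046 0.084] 39 | 229 207 [0.5   0.052 0.083] 208 | 
225 208 [0.496 0.042 0.079] 269 | 227 208 [0.499 0.046 0.08 ] 167 | 229 208 [0.5   0.052 0.078] 221 | 
225 209 [0.453 0.057 0.029] 397 | 227 209 [0.458 0.061 0.031] 316 | 229 209 [0.497 0.052 0.072] 328 | 
225 210 [0.457 0.055 0.029] 372 | 227 210 [0.459 0.06  0.029] 376 | 229 210 [0.463 0.065 0.03 ] 373 | 
225 211 [0.461 0.053 0.03 ] 377 | 227 211 [0.463 0.059 0.029] 374 | 229 211 [0.465 0.064 0.028] 370 | 
225 212 [0.464 0.052 0.029] 375 | 227 212 [0.467 0.057 0.029] 369 | 229 212 [0.469 0.062 0.029] 371 | 
225 213 [0.468 0.051 0.029] 372 | 227 213 [0.47  0.056 0.029] 373 | 229 213 [0.472 0.061 0.029] 372 | 
[0.48543208 0.05001928 0.06209086]
[  0.    0.  -19.6  -1.5 -62.4 -47.9]
```

The tips measure about z 0.075 with the TCP at 0.062, much higher than the nominal 22 mm ahead would give. I'll probe downward gently here over bare deck to calibrate the tip height by contact.

```bash
python3 -m inch '[[0,0,0,0,0,3,-1],[0,0,0,0,0,6,-1],[0,0,0,0,0,9,-1],[0,0,0,0,0,12,-1],[0,0,0,0,0,14,-1],[0,0,0,0,0,15,-1],[0,0,0,0,0,15,-1],[0,0,0,0,0,15,-1],[0,0,0,0,0,15,-1],[0,0,0,0,0,15,-1]]'
python3 - <<'E'
from h import *
grab('scene');f=np.load('scene.npz');d=f['d'];im=f['im']
for u in (225,227,229,231):
  Q=[pt('scene',u,v,d=d) for v in range(195,225)]
  print(u,min([q for q in Q if q[0]>.48],key=lambda q:q[2]).round(3))
E
```

```text
t: 5.25
tcp_pos: [0.4861, 0.0492, 0.0472]
ee_rot: [-1.023, 2.97, -0.0]
contact_force: [-0.4, -0.7, -0.8]
opening: 0.0002
gripper_force: 0.0
225 [0.492 0.041 0.028]
227 [0.494 0.046 0.028]
229 [0.489 0.054 0.028]
231 [0.499 0.056 0.028]
```

```bash
python3 - <<'E'
from h import *
f=np.load('scene.npz');d=f['d'];im=f['im']
for u in (226,228,230):
  for v in range(206,222): print(pt('scene',u,v,d=d).round(3),im[v,u].sum(),end=';')
  print()
E
python3 -m inch '[[0,0,0,0,0,3,-1],[0,0,0,0,0,6,-1],[0,0,0,0,0,9,-1],[0,0,0,0,0,11,-1],[0,0,0,0,0,12,-1],[0,0,0,0,0,13,-1],[0,0,0,0,0,14,-1],[0,0,0,0,0,15,-1],[0,0,0,0,0,15,-1],[0,0,0,0,0,15,-1]]'
```

```text
[0.515 0.038 0.105] 43;[0.501 0.043 0.087] 26;[0.501 0.043 0.083] 46;[0.5   0.043 0.079] 31;[0.5   0.043 0.075] 5;[0.501 0.042 0.072] 53;[0.5   0.042 0.067] 147;[0.471 0.052 0.031] 320;[0.473 0.052 0.029] 382;[0.475 0.051 0.027] 381;[0.479 0.049 0.029] 375;[0.484 0.047 0.03 ] 373;[0.487 0.046 0.029] 382;[0.491 0.044 0.03 ] 373;[0.494 0.043 0.029] 390;[0.497 0.042 0.029] 375;
[0.501 0.049 0.088] 202;[0.5   0.049 0.083] 175;[0.501 0.048 0.08 ] 182;[0.5   0.048 0.076] 172;[0.5   0.048 0.072] 178;[0.501 0.048 0.07 ] 160;[0.501 0.048 0.065] 160;[0.499 0.048 0.06 ] 270;[0.477 0.056 0.031] 363;[0.478 0.055 0.029] 389;[0.482 0.054 0.029] 382;[0.485 0.053 0.028] 374;[0.489 0.051 0.029] 380;[0.493 0.049 0.029] 375;[0.495 0.048 0.028] 381;[0.499 0.047 0.028] 403;
[0.5   0.054 0.085] 126;[0.5   0.055 0.081] 148;[0.5   0.054 0.077] 136;[0.5   0.054 0.074] 122;[0.5   0.054 0.07 ] 138;[0.5   0.054 0.066] 175;[0.501 0.053 0.063] 290;[0.477 0.062 0.033] 357;[0.479 0.061 0.031] 374;[0.481 0.061 0.029] 362;[0.484 0.059 0.029] 372;[0.487 0.058 0.028] 381;[0.491 0.056 0.028] 373;[0.494 0.055 0.028] 367;[0.498 0.053 0.028] 375;[0.5   0.052 0.027] 380;
t: 6.3
tcp_pos: [0.486, 0.0492, 0.032]
ee_rot: [-1.023, 2.97, -0.0]
contact_force: [0.1, -0.3, 0.2]
opening: 0.0001
gripper_force: 0.0
```

Still no contact at TCP z 0.032, so the tip really is about 14 mm above the reported TCP z. I'll use the start picture to see whether the fingers are short or the z reading is biased, and measure the body's height from the current view.

Run:
```python
from h import *
p=camera_params('scene');K=np.array(p['camera_matrix']);T=np.array(p['T']);Ti=np.linalg.inv(T)
for s in(-1,1):
  for z in(.199,.212,.225,.235,.247):
    P=np.array([.136+s*.0127,.507+s*.047,z]);rv=cv2.Rodrigues(Ti[:3,:3])[0]
    print(s,z,(cv2.projectPoints(P[None],rv,Ti[:3,3],K,np.array(p['D']))[0].ravel()*800/512).round(1))
im,d=grab('scene'); c=cv2.resize(im[130:290,150:330,::-1],None,fx=3.7,fy=3.7,interpolation=cv2.INTER_CUBIC)
cv2.imwrite('pics/s2.png',c)
for v in range(130,222,3): print(v,pt('scene',228,v,d=d).round(3),pt('scene',233,v,d=d).round(3))
```

```text
-1 0.199 [458.8 124.9]
-1 0.212 [459.3 119.4]
-1 0.225 [459.8 113.9]
-1 0.235 [460.2 109.6]
-1 0.247 [460.7 104.3]
1 0.199 [499.9 122. ]
1 0.212 [500.7 116.6]
1 0.225 [501.4 111.2]
1 0.235 [502.  106.9]
1 0.247 [502.8 101.7]
130 [0.531 0.047 0.344] [0.531 0.058 0.34 ]
133 [0.529 0.047 0.335] [0.53  0.058 0.333]
136 [0.531 0.047 0.328] [0.531 0.058 0.326]
139 [0.528 0.047 0.319] [0.525 0.06  0.313]
142 [0.522 0.049 0.306] [0.521 0.061 0.303]
145 [0.523 0.049 0.3  ] [0.52  0.061 0.294]
148 [0.522 0.048 0.291] [0.521 0.061 0.286]
151 [0.522 0.048 0.283] [0.522 0.06  0.279]
154 [0.522 0.048 0.274] [0.523 0.06  0.271]
157 [0.524 0.047 0.268] [0.523 0.059 0.263]
160 [0.523 0.047 0.258] [0.524 0.059 0.255]
163 [0.523 0.046 0.25 ] [0.521 0.06  0.244]
166 [0.522 0.046 0.24 ] [0.521 0.059 0.235]
169 [0.522 0.046 0.232] [0.521 0.059 0.226]
172 [0.52  0.046 0.221] [0.519 0.06  0.215]
175 [0.523 0.045 0.214] [0.525 0.057 0.212]
178 [0.526 0.043 0.207] [0.526 0.056 0.204]
181 [0.526 0.043 0.198] [0.525 0.056 0.193]
184 [0.526 0.043 0.189] [0.525 0.056 0.183]
187 [0.525 0.042 0.179] [0.523 0.056 0.172]
190 [0.507 0.049 0.151] [0.498 0.066 0.137]
193 [0.512 0.047 0.146] [0.496 0.066 0.125]
196 [0.513 0.046 0.136] [0.495 0.066 0.113]
199 [0.51  0.046 0.123] [0.484 0.07  0.09 ]
202 [0.509 0.046 0.112] [0.438 0.088 0.031]
205 [0.507 0.047 0.099] [0.45  0.083 0.031]
208 [0.507 0.046 0.087] [0.461 0.078 0.031]
211 [0.501 0.048 0.07 ] [0.472 0.074 0.031]
214 [0.499 0.048 0.056] [0.483 0.069 0.031]
217 [0.497 0.048 0.042] [0.492 0.065 0.029]
220 [0.496 0.048 0.029] [0.502 0.061 0.029]
```

View pics/s2.png

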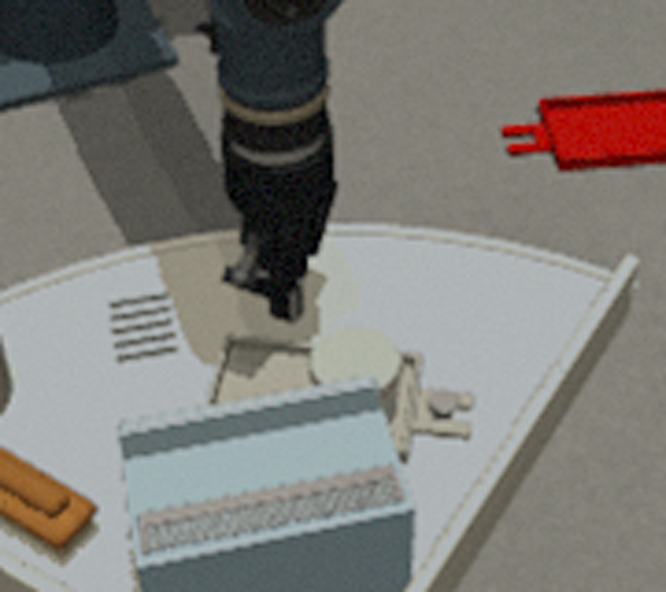

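At the start the open tips were also about 35 mm higher than nominal. The finger length is normal, since the body shows about 0.1 m above the tip. So the true tip z is the reported TCP z plus 13 mm, and I'll use that. I'll lift, go back over the pan, and lower to TCP z 0.026 (tip about 0.039).

```bash
python3 -m inch '[[0,0,0,0,0,-18,-1],[0,0,-2,0,-6,-20,-1],[0,0,-6,0,-20,-20,-1],[0,0,-12,-1,-40,-20,-1],[0,0,-18,-1.5,-58,-20,-1],[0,0,-19.6,-1.5,-62,-20,-1],[0,0,-19.6,-1.5,-62,-15,-1],[0,0,-19.6,-1.5,-62,-5,-1],[0,0,-19.6,-1.5,-62,3,-1],[0,0,-19.6,-1.5,-62,6,-1]]'
python3 - <<'E'
from h import *
s=get_state();print(s['contact_force'])
A=R.from_rotvec(s['ee_rot']);Pm=s['tcp_pos'];x=A.as_matrix()[:,0]
print('pin in tool',A.inv().apply(np.array([.609,.112,Pm[2]])-Pm)*1000, np.degrees(np.arctan2(x[1],x[0])))
E
```

```text
t: 7.35
tcp_pos: [0.5237, 0.0019, 0.0247]
ee_rot: [1.513, -2.751, -0.003]
contact_force: [-4.8, 0.7, 12.9]
opening: 0.0001
gripper_force: 7.2
[-4.84085219  0.65078523 12.93561295]
pin in tool [-138.67743795  -13.03471964   -0.22165394] -122.38144051013916
```

Contact with the floor at about 13 N, so I'll back off 4 mm and push.

```bash
python3 -m inch '[[0,0,0,0,0,-4,-1],[0,0,0,0,4,-4,-1],[0,0,0,0,9,-4,-1],[0,0,0,0,13,-4,-1],[0,0,2,-1,17.7,-4,-1],[0,0,5,-2.8,25,-4,-1],[0,0,8,-5,31.9,-4,-1],[0,0,12,-8.4,41.2,-4,-1],[0,0,16,-12.5,50.2,-4,-1],[0,0,20,-17.1,58.8,-4,-1]]'
python3 - <<'E'
from h import *
s=get_state();print(s['contact_force'])
A=R.from_rotvec(s['ee_rot']);Pm=s['tcp_pos'];x=A.as_matrix()[:,0]
print('pin in tool',A.inv().apply(np.array([.609,.112,Pm[2]])-Pm)*1000, np.degrees(np.arctan2(x[1],x[0])))
im,d=grab('top'); c=cv2.resize(im[100:265,170:400,::-1],None,fx=3.4,fy=3.4,interpolation=cv2.INTER_CUBIC)
cv2.imwrite('pics/crop4.png',c)
E
```

```text
t: 8.35
tcp_pos: [0.4849, 0.0472, 0.0303]
ee_rot: [-1.008, 2.975, -0.002]
contact_force: [1.1, -1.2, -0.5]
opening: -0.0
gripper_force: 0.6
[ 1.08362937 -1.23951427 -0.47773668]
pin in tool [-1.37922051e+02 -2.39564724e+01  8.48620764e-02] -142.57833211266907
```

View pics/crop4.png

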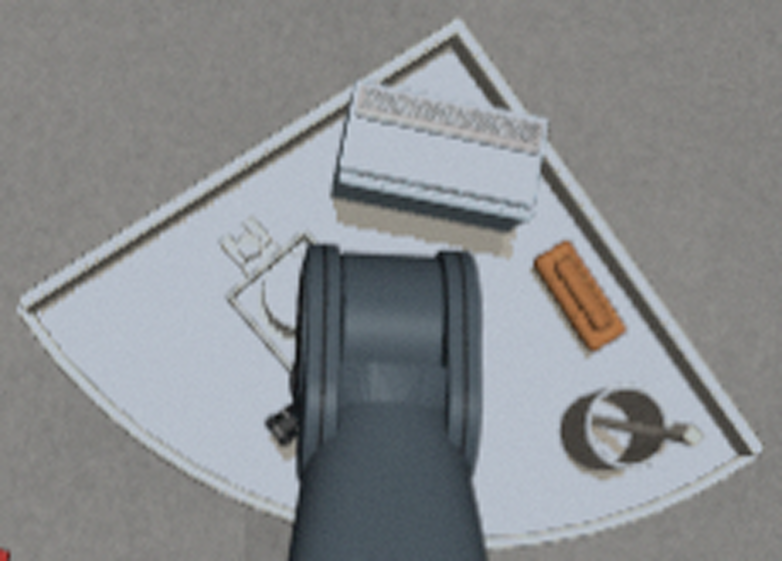

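The tray follows: its pin-end edge now runs (310,236)–(230,296), a turn of about 19°, with the jar upright. I'll continue the arc.

```bash
python3 -m inch '[[0,0,4,-2,9.6,1,-1],[0,0,8,-4.7,19,1,-1],[0,0,12,-8,28.1,1,-1],[0,0,16,-12,37.1,1,-1],[0,0,20,-16.5,45.7,1,-1],[0,0,24,-21.7,54,1,-1],[0,0,28,-27.4,61.9,1,-1],[0,0,32,-33.7,69.4,1,-1],[0,0,36,-40.4,76.5,1,-1],[0,0,40,-47.7,83,1,-1]]'
cat > st.py <<'E'
from h import *
s=get_state();print(s['contact_force'])
A=R.from_rotvec(s['ee_rot']);Pm=s['tcp_pos'];x=A.as_matrix()[:,0]
print('pin in tool',A.inv().apply(np.array([.609,.112,Pm[2]])-Pm)*1000, np.degrees(np.arctan2(x[1],x[0])))
E
python3 st.py
```

```text
t: 9.4
tcp_pos: [0.4722, 0.1409, 0.0302]
ee_rot: [0.069, 3.14, -0.006]
contact_force: [-1.5, -4.8, 6.1]
opening: 0.0
gripper_force: 5.5
[-1.542731   -4.78641578  6.0898678 ]
pin in tool [-137.90095607  -22.91976232    0.22788412] 177.48866531490614
```

```bash
python3 -m inch '[[0,0,4,-2,9.6,-2,-1],[0,0,8,-4.7,19,-2,-1],[0,0,12,-8,28.1,-2,-1],[0,0,16,-12,37.1,-2,-1],[0,0,20,-16.5,45.7,-2,-1],[0,0,24,-21.7,54,-2,-1],[0,0,28,-27.4,61.9,-2,-1],[0,0,32,-33.7,69.4,-2,-1],[0,0,36,-40.4,76.5,-2,-1],[0,0,40,-47.7,83,-2,-1]]'; python3 st.py
python3 - <<'E'
from h import *
im,d=grab('top'); c=cv2.resize(im[100:265,170:400,::-1],None,fx=3.4,fy=3.4,interpolation=cv2.INTER_CUBIC)
cv2.imwrite('pics/crop5.png',c)
E
```

```text
t: 10.4
tcp_pos: [0.5224, 0.2231, 0.0305]
ee_rot: [-1.137, -2.927, 0.002]
contact_force: [-1.1, -1.2, 0.6]
opening: -0.0
gripper_force: 0.4
[-1.06083603 -1.1633486   0.62889798]
pin in tool [-1.38932981e+02 -2.34473312e+01 -1.17230401e-01] 137.52987962588003
```

View pics/crop5.png

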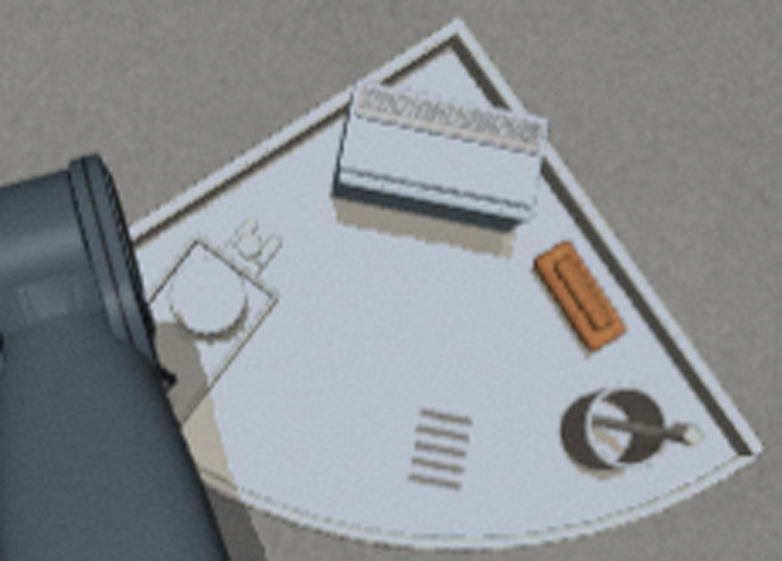

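The tray is nearly round, with its pin-end edge at (202,240)–(277,297), the jar upright at (208,285) and still hooked. I'll measure the remaining angle by fitting the upstand from depth and the tray edges.

```bash
cat > up.py <<'E'
from h import *
f=np.load('top.npz');d=f['d']
def P(x,y,z): return pt('top',170+(x+.5)/3.4-.5,100+(y+.5)/3.4-.5,z=z)
def cloud(d):
    p=camera_params('top');K=np.array(p['camera_matrix']);T=np.array(p['T'])
    v,u=np.mgrid[0:384,0:512];x=cv2.undistortPoints(np.stack([u,v],-1).reshape(-1,1,2).astype(float),K,np.array(p['D']))[:,0]
    X=np.c_[x,np.ones(len(x))]*d.reshape(-1,1);return X@T[:3,:3].T+T[:3,3]
E
python3 - <<'E'
from up import *
C=cloud(d);e=P(277,297,.046)-P(202,240,.046);g=P(185,425,.046)-P(277,297,.046)
print('edge',np.linalg.norm(e),'tray yaw by end',np.degrees(np.arctan2(e[1],e[0]))-90+360,'by wall',np.degrees(np.arctan2(g[1],g[0])))
print('pin',P(250,245,.05))
# left upstand top
n=np.array([np.sin(np.radians(124.3)),-np.cos(np.radians(124.3))]);c0=np.array([.802,-.069])
r=(C[:,:2]-c0);al=r@np.array([np.cos(np.radians(124.3)),np.sin(np.radians(124.3))]);ac=r@n
m=(abs(C[:,2]-.065)<.004)&(abs(ac)<.015)&(al>.02)&(al<.44)
Q=C[m][:,:2];l=cv2.fitLine(Q.astype(np.float32),cv2.DIST_HUBER,0,.001,.001).ravel();print(m.sum(),'upL yaw',np.degrees(np.arctan2(l[1],l[0]))%180)
nn=np.array([l[1],-l[0]]);print('pin to upstand centre line',abs((np.array([.609,.112])-l[2:])@nn),'want .061')
n=np.array([np.sin(np.radians(-145.9)),-np.cos(np.radians(-145.9))]);al=r@np.array([np.cos(np.radians(-145.9)),np.sin(np.radians(-145.9))]);ac=r@n
m=(abs(C[:,2]-.065)<.004)&(abs(ac)<.015)&(al>.02)&(al<.44)
l=cv2.fitLine(C[m][:,:2].astype(np.float32),cv2.DIST_HUBER,0,.001,.001).ravel();print(m.sum(),'upR yaw',np.degrees(np.arctan2(l[1],l[0]))%180)
E
```

```text
edge 0.08114175447205912 tray yaw by end 142.75100035149353 by wall 144.8330997420901
pin [0.61065395 0.11163612 0.05      ]
382 upL yaw 123.92508
pin to upstand centre line 0.0615724140534127 want .061
501 upR yaw 33.756973
```

```bash
python3 -m inch '[[0,0,2.7,-1.7,8.4,0,-1],[0,0,5.4,-3.9,16.8,0,-1],[0,0,8.1,-6.6,24.9,0,-1],[0,0,10.8,-9.8,32.9,0,-1],[0,0,12,-11.7,37,0,-1],[0,0,13.5,-13.5,40.7,0,-1],[0,0,13.5,-13.5,40.7,0,-1],[0,0,13.5,-13.5,38,0,-1],[0,0,13.5,-12,34,-10,-1],[0,0,13.5,-12,34,-40,-1]]'; python3 st.py; python3 -m inch '[[0,0,0,0,0,-30,-1],[0,0,0,10,0,-70,-1],[0,0,0,40,-10,-110,-1],[0,0,0,70,-20,-140,-1],[0,0,0,100,-30,-140,-1],[0,0,0,130,-40,-140,-1],[0,0,0,150,-45,-140,-1],[0,0,0,150,-45,-140,-1],[0,0,0,150,-45,-140,-1],[0,0,0,150,-45,-140,-1]]'
python3 - <<'E'
from h import *
im,d=grab('top'); c=cv2.resize(im[100:265,170:400,::-1],None,fx=3.4,fy=3.4,interpolation=cv2.INTER_CUBIC)
from up import cloud
C=cloud(d)
t=np.radians(123.85);u=np.array([np.cos(t),np.sin(t)]);v=np.array([-u[1],u[0]])
r=C[:,:2]-[.609,.112];X=r@u;Y=r@v
m=(C[:,2]>.040)&(C[:,2]<.050)&(X>.025)&(X<.2)&(abs(Y)<.09)
print(m.sum());h=np.c_[X,Y][m]*1000
print('walls y hist',np.histogram(h[:,1],np.arange(-60,61,4)));print(np.c_[h].round()[::6].tolist())
g=(im.astype(float).sum(2))
np.save('g.npy',g)
E
```

```text
t: 11.45
tcp_pos: [0.5512, 0.2386, 0.068]
ee_rot: [-1.469, -2.77, 0.01]
contact_force: [0.0, -0.1, -0.2]
opening: 0.0001
gripper_force: 0.0
[ 0.02721492 -0.1065917  -0.19484099]
pin in tool [-137.27837844  -23.14645404   -0.13741512] 124.10848408485626
t: 12.45
tcp_pos: [0.4342, 0.3384, 0.2113]
ee_rot: [1.473, 2.774, 0.0]
contact_force: [1.1, -0.4, 0.8]
opening: 0.0003
gripper_force: 0.0
244
walls y hist (array([28, 13,  0,  0, 27, 53,  2,  2,  4,  1,  2,  2,  2,  1,  2,  2,  2,
        2,  4,  1,  2,  4,  7,  3,  2,  8, 54, 14,  0,  0]), array([-60, -56, -52, -48, -44, -40, -36, -32, -28, -24, -20, -16, -12,
        -8,  -4,   0,   4,   8,  12,  16,  20,  24,  28,  32,  36,  40,
        44,  48,  52,  56,  60]))
[[30.0, -56.0], [29.0, -41.0], [30.0, -40.0], [46.0, -43.0], [44.0, -39.0], [31.0, -27.0], [64.0, -41.0], [66.0, -38.0], [70.0, -38.0], [109.0, -57.0], [89.0, -40.0], [126.0, -56.0], [106.0, -41.0], [110.0, -38.0], [147.0, -56.0], [151.0, -57.0], [128.0, -37.0], [168.0, -57.0], [145.0, -38.0], [48.0, 30.0], [158.0, -39.0], [162.0, -38.0], [34.0, 46.0], [38.0, 47.0], [162.0, -28.0], [48.0, 47.0], [163.0, -21.0], [68.0, 45.0], [72.0, 46.0], [73.0, 48.0], [89.0, 45.0], [162.0, 3.0], [161.0, 8.0], [107.0, 47.0], [109.0, 49.0], [160.0, 23.0], [128.0, 47.0], [186.0, 15.0], [144.0, 46.0], [162.0, 42.0], [159.0, 47.0]]
```

```bash
cat > ang.py <<'E'
from up import *
d=np.load('top.npz')['d'];C=cloud(d)
t=np.radians(123.85);u=np.array([np.cos(t),np.sin(t)]);v=np.array([-u[1],u[0]])
r=C[:,:2]-[.609,.112];X=r@u*1000;Y=r@v*1000;Z=C[:,2]
w=(Z>.038)&(Z<.05)
def fit(m,swap=False):
    Q=np.c_[X,Y][m].astype(np.float32);l=cv2.fitLine(Q,cv2.DIST_HUBER,0,.01,.01).ravel();return m.sum(),l[2:].round(1),round((np.degrees(np.arctan2(l[1],l[0]))+90)%180-90,2)
print('y+ wall',fit(w&(abs(Y-46)<5)&(X>25)&(X<160)));print('y- wall',fit(w&(abs(Y+40)<5)&(X>25)&(X<160)))
print('end',fit(w&(abs(X-161)<5)&(abs(Y)<38)));print('pin end',fit(w&(abs(X-24)<5)&(abs(Y)<38)))
m=(Z>.06)&(Z<.07)&(abs(Y+61)<9)&(X>-150)&(X<200);print('upstand',fit(m))
m=(Z>.08)&(Z<.09)&(abs(Y)<40)&(X>10)&(X<110);print('jar',m.sum(),X[m].mean(),Y[m].mean())
m=(Z>.044)&(Z<.054)&(X>-15)&(X<15)&(abs(Y)<15);print('pinhead',m.sum(),X[m].mean(),Y[m].mean())
E
python3 ang.py; python3 -c "
from h import *
grab('top')"; python3 ang.py
```

```text
y+ wall (np.int64(79), array([93. , 46.8], dtype=float32), np.float32(1.78))
y- wall (np.int64(83), array([ 82.1, -39.2], dtype=float32), np.float32(1.55))
end (np.int64(39), array([160.8,  -1.3], dtype=float32), np.float32(-89.38))
pin end (np.int64(30), array([21. , -3.1], dtype=float32), np.float32(-89.16))
upstand (np.int64(457), array([ 21.8, -61.3], dtype=float32), np.float32(-0.0))
jar 370 60.521692014733 3.5196193527125312
pinhead 37 -0.375173242714283 -0.8120229164654637
y+ wall (np.int64(75), array([93.4, 46.9], dtype=float32), np.float32(1.71))
y- wall (np.int64(80), array([ 91.4, -39.1], dtype=float32), np.float32(1.66))
end (np.int64(39), array([161.2,   0. ], dtype=float32), np.float32(-88.55))
pin end (np.int64(33), array([21.3, -9.8], dtype=float32), np.float32(-89.66))
upstand (np.int64(451), array([ 23.2, -61.6], dtype=float32), np.float32(0.08))
jar 362 60.152454885409966 3.434563625526013
pinhead 37 -0.32779990306212 -0.7429027794499001
```

The tray is 1.6° short of parallel, jar in place at x 60 mm. One more nudge of about 4 mm at the free end is needed.

Run:
```python
from h import *
t=np.radians(123.85);u=np.array([np.cos(t),np.sin(t)]);v=np.array([-u[1],u[0]])
print(go(*(np.array([.609,.112])+.137*u-.022*v),.070,123.85));print(go(*(np.array([.609,.112])+.137*u-.022*v),.0305,123.85))
```

```text
[  -0.     0.     0.2 -148.3   40.6  141. ]
[  -0.     0.     0.2 -148.3   40.6  180.5]
```

```bash
python3 -m inch '[[0,0,0,-30,8,0,-1],[0,0,0,-70,19,10,-1],[0,0,0,-110,30,30,-1],[0,0,0,-140,38,60,-1],[0,0,0.2,-148,40.6,100,-1],[0,0,0.2,-148,40.6,140,-1],[0,0,0.2,-148,40.6,160,-1],[0,0,0.2,-148,40.6,174,-1],[0,0,0.2,-148,40.6,179,-1],[0,0,0.2,-148,40.6,180,-1]]'; python3 st.py
```

```text
t: 13.55
tcp_pos: [0.5506, 0.2391, 0.0312]
ee_rot: [1.478, 2.772, 0.0]
contact_force: [-1.0, 0.0, 0.6]
opening: 0.0003
gripper_force: 0.0
[-1.02335698  0.00198175  0.61526   ]
pin in tool [-1.38065812e+02 -2.23236118e+01  1.09317916e-02] 123.87888916596815
```

```bash
python3 -m inch '[[0,0,0,0,3,0,-1],[0,0,0,0,6,0,-1],[0,0,0,0,8,0,-1],[0,0,0,0,9.5,0,-1],[0,0,0,0,10.5,0,-1],[0,0,0,0,11.5,0,-1],[0,0,0,0,11.5,0,-1],[0,0,0,0,11.5,0,-1],[0,0,0,0,11.5,0,-1],[0,0,0,0,11.5,0,-1]]'; python3 st.py;  python3 -m inch '[[0,0,0,0,-3,0,-1],[0,0,0,0,-6,0,-1],[0,0,0,0,-6,-20,-1],[0,0,0,0,-6,-60,-1],[0,0,0,10,-10,-110,-1],[0,0,0,50,-20,-150,-1],[0,0,0,90,-40,-180,-1],[0,0,0,130,-50,-180,-1],[0,0,0,150,-50,-180,-1],[0,0,0,150,-50,-180,-1]]';  python3 -c "
from h import *
grab('top')"; python3 ang.py
```

```text
t: 14.55
tcp_pos: [0.5597, 0.2456, 0.0309]
ee_rot: [-1.477, -2.772, 0.0]
contact_force: [-0.1, -0.1, 1.0]
opening: -0.0001
gripper_force: 0.0
[-0.10864049 -0.14805038  1.02127487]
pin in tool [-1.38399263e+02 -3.35863864e+01 -1.85107529e-03] 123.89716366871971
t: 15.55
tcp_pos: [0.4327, 0.3444, 0.2123]
ee_rot: [1.471, 2.776, 0.003]
contact_force: [0.4, 0.6, -0.8]
opening: 0.0001
gripper_force: 0.0
y+ wall (np.int64(76), array([92.9, 46.8], dtype=float32), np.float32(1.73))
y- wall (np.int64(80), array([ 93.6, -38.7], dtype=float32), np.float32(1.74))
end (np.int64(39), array([ 1.611e+02, -1.000e-01], dtype=float32), np.float32(-88.58))
pin end (np.int64(33), array([21. , -3.1], dtype=float32), np.float32(-89.39))
upstand (np.int64(460), array([ 22.2, -61.4], dtype=float32), np.float32(0.05))
jar 374 60.66828438984755 3.7203980850447627
pinhead 33 -0.7147673735538668 -0.8452277619034083
```

The tray wasn't reached, so contact lies farther out. I'll repeat with a longer push, checking force and tray at two depths.

```bash
python3 - <<'E'
from h import *
t=np.radians(123.85);u=np.array([np.cos(t),np.sin(t)]);v=np.array([-u[1],u[0]])
print(go(*(np.array([.609,.112])+.137*u-.022*v),.0300,123.85))
E
python3 -m inch '[[0,0,0,-30,10,0,-1],[0,0,0,-70,20,10,-1],[0,0,0,-110,30,30,-1],[0,0,0,-145,38,60,-1],[0,0,0,-150,44,100,-1],[0,0,0,-150,44,140,-1],[0,0,0,-150,44,160,-1],[0,0,0,-150,44,174,-1],[0,0,0,-150,44,179,-1],[0,0,0,-150,44,181,-1]]'; python3 st.py
```

```text
[ 1.000e-01  0.000e+00  2.000e-01 -1.525e+02  3.810e+01  1.816e+02]
t: 16.6
tcp_pos: [0.5552, 0.2419, 0.0301]
ee_rot: [1.478, 2.772, 0.0]
contact_force: [0.5, -0.2, -0.7]
opening: 0.0001
gripper_force: 0.0
[ 0.45510933 -0.20570642 -0.70690043]
pin in tool [-1.37807008e+02 -2.76734667e+01  2.74449827e-02] 123.8635554820146
```

```bash
python3 -m inch '[[0,0,0,0,3,0,-1],[0,0,0,0,5,0,-1],[0,0,0,0,6.5,0,-1],[0,0,0,0,7.5,0,-1],[0,0,0,0,8.5,0,-1],[0,0,0,0,9.5,0,-1],[0,0,0,0,10,0,-1],[0,0,0,0,10,0,-1],[0,0,0,0,10,0,-1],[0,0,0,0,10,0,-1]]'; python3 st.py;python3 -c "
from h import *
grab('top')"; python3 ang.py
```

```text
t: 17.6
tcp_pos: [0.563, 0.2477, 0.0303]
ee_rot: [1.477, 2.772, -0.0]
contact_force: [-3.0, -2.7, 4.4]
opening: 0.0
gripper_force: 2.5
[-3.04294032 -2.73521175  4.36246204]
pin in tool [-1.38253721e+02 -3.74959062e+01  4.50518366e-02] 123.89283009890848
y+ wall (np.int64(56), array([75.5, 44.4], dtype=float32), np.float32(0.07))
y- wall (np.int64(51), array([ 68.1, -41.2], dtype=float32), np.float32(-0.23))Traceback (most recent call last):
  File "ang.py", line 9, in <module>
    print('end',fit(w&(abs(X-161)<5)&(abs(Y)<38)));print('pin end',fit(w&(abs(X-24)<5)&(abs(Y)<38)))
                ~~~^^^^^^^^^^^^^^^^^^^^^^^^^^^^^^
  File "ang.py", line 7, in fit
    Q=np.c_[X,Y][m].astype(np.float32);l=cv2.fitLine(Q,cv2.DIST_HUBER,0,.01,.01).ravel();return m.sum(),l[2:].round(1),round((np.degrees(np.arctan2(l[1],l[0]))+90)%180-90,2)
                                         ~~~~~~~~~~~^^^^^^^^^^^^^^^^^^^^^^^^^^^^
cv2.error: OpenCV(4.12.0) /io/opencv/modules/imgproc/src/linefit.cpp:50: error: (-215:Assertion failed) count > 0 in function 'fitLine2D_wods'
```

Parallel to within 0.2°. I'll back off, lift away and measure the tray, drawer lip and comb.

```bash
python3 -m inch '[[0,0,0,0,-3,-1,-1],[0,0,0,0,-6,-2,-1],[0,0,0,0,-10,-20,-1],[0,0,0,0,-10,-60,-1],[0,0,0,10,-12,-110,-1],[0,0,0,50,-20,-150,-1],[0,0,0,90,-40,-180,-1],[0,0,0,130,-50,-190,-1],[0,0,0,150,-50,-190,-1],[0,0,0,150,-50,-190,-1]]';  python3 -c "
from h import *
grab('top')"; python3 ang.py
python3 - <<'E'
from up import *
C=cloud(d);im=f['im'].reshape(-1,3).astype(int)
t=np.radians(-11.15);sx=np.array([np.cos(t),np.sin(t)]);sy=np.array([-sx[1],sx[0]])
X=C[:,:2]@sx*1000;Y=C[:,:2]@sy*1000;Z=C[:,2]*1000
m=(Z>138)&(Z<152)&(X>580)&(X<680)&(Y>0)&(Y<200)
print('lip n',m.sum(),'X',np.percentile(X[m],[2,25,50,75,98]).round(1),'Y',np.percentile(Y[m],[1,50,99]).round(1),'Z',np.percentile(Z[m],[5,50,95]).round(1))
for y0 in range(15,175,25):
  k=m&(abs(Y-y0)<12);print(y0,k.sum(),X[k].mean().round(1) if k.any() else '')
yc=np.median(Y[m])
for x in range(620,730,6):
  k=(abs(X-x)<3)&(abs(Y-yc)<25)&(Z>60);print(x,Z[k].mean().round(1),im[k].mean(0).round(),im[k].sum(1).std().round(),end=' | ')
E
```

```text
t: 18.65
tcp_pos: [0.4364, 0.3476, 0.2215]
ee_rot: [1.471, 2.776, 0.006]
contact_force: [-0.4, -0.3, -0.4]
opening: -0.0002
gripper_force: 0.0
y+ wall (np.int64(75), array([93.3, 44.5], dtype=float32), np.float32(0.19))
y- wall (np.int64(81), array([ 91.2, -41.2], dtype=float32), np.float32(-0.22))
end (np.int64(37), array([161.6,   1.4], dtype=float32), np.float32(-89.22))
pin end (np.int64(37), array([21.4,  4.6], dtype=float32), np.float32(89.68))
upstand (np.int64(451), array([ 24.3, -61.6], dtype=float32), np.float32(0.02))
jar 373 61.214234478245984 2.1439114365679557
pinhead 37 -0.3829666947701316 -0.8224569542397252
lip n 223 X [621.4 623.2 625.6 628.3 631.2] Y [ 12.4  88.4 164.1] Z [142.2 145.5 148.9]
15 24 625.9
40 33 626.3
65 33 625.9
90 35 625.8
115 33 625.5
140 35 625.5
165 18 626.2
620 144.4 [ 97. 109. 115.] 80.0 | 626 146.2 [168. 180. 190.] 40.0 | 632 95.6 [74. 82. 86.] 129.0 | 638 130.2 [140. 150. 157.] 56.0 | 644 129.8 [184. 193. 204.] 11.0 | 650 128.3 [184. 192. 203.] 29.0 | 656 122.3 [178. 186. 197.] 63.0 | 662 129.8 [186. 194. 206.] 4.0 | 668 129.5 [186. 194. 205.] 4.0 | 674 129.7 [185. 194. 205.] 3.0 | 680 131.5 [165. 172. 181.] 65.0 | 686 134.1 [177. 177. 177.] 26.0 | 692 132.7 [162. 163. 165.] 31.0 | 698 132.5 [158. 161. 164.] 30.0 | 704 131.5 [159. 163. 166.] 30.0 | 710 130.1 [179. 185. 193.] 26.0 | 716 nan [nan nan nan] nan | 722 nan [nan nan nan] nan | 728 nan [nan nan nan] nan | <stdin>:11: RuntimeWarning: Mean of empty slice.
  ret = ret.dtype.type(ret / rcount)
  ret = um.true_divide(
  ret = _var(a, axis=axis, dtype=dtype, out=out, ddof=ddof,
  arrmean = um.true_divide(arrmean, div, out=arrmean,
  ret = ret.dtype.type(ret / rcount)
```

Tray parallel: both walls within 0.2°, jar at (61,2) mm. In shelf-aligned coordinates the lip is at X 621–631, Y 12–164, top z 0.146, and the comb starts at X 680. The finger goes to X 652, Y 88.

```bash
python3 -c "
from h import *
print(go(.6567,-.0398,.21,78.85))"
```

```text
[ 1.000e-01 -1.000e-01  4.520e+01 -4.425e+02 -3.440e+01  1.030e+01]
```

```bash
python3 -m inch '[[0,0,3,-25,-2,0,-1],[0,0,8,-70,-5,0,-1],[0,0,13,-118,-9,0,-1],[0,0,18,-166,-13,0,-1],[0,0,23,-214,-17,0,-1],[0,0,28,-262,-21,0,-1],[0,0,33,-310,-25,0,-1],[0,0,38,-358,-29,0,-1],[0,0,42,-400,-32,5,-1],[0,0,45,-425,-33,8,-1]]';  python3 -c "
from h import *
print(go(.6567,-.0398,.18,78.85));print(go(.6567,-.0398,.128,78.85))"
```

```text
t: 19.7
tcp_pos: [0.6485, -0.0318, 0.2098]
ee_rot: [-2.433, -1.987, 0.003]
contact_force: [0.2, -0.2, -0.3]
opening: -0.0001
gripper_force: 0.0
[-0.1  0.1 -0.4 -6.2  9.6 29.8]
[-0.1  0.1 -0.4 -6.1  9.7 81.8]
```

```bash
python3 -m inch '[[0,0,0,-4,5,0,-1],[0,0,0,-6,9.7,5,-1],[0,0,0,-6,9.7,25,-1],[0,0,0,-6,9.7,45,-1],[0,0,0,-6,9.7,60,-1],[0,0,0,-6,9.7,70,-1],[0,0,0,-6,9.7,76,-1],[0,0,0,-6,9.7,79,-1],[0,0,0,-6,9.7,81,-1],[0,0,0,-6,9.7,82,-1]]';  python3 - <<'E'
from h import *
s=get_state();t=np.radians(-11.15);sx=np.array([np.cos(t),np.sin(t)]);sy=np.array([-sx[1],sx[0]]);p=s['tcp_pos']
print('shelf XY',p[:2]@sx,p[:2]@sy,p[2],s['contact_force'])
print(go(.6567,-.0398,.128,78.85))
im,d=grab('scene'); p=camera_params('scene')
# finger/lip heights from scene, columns around the drawer
K=np.array(p['camera_matrix']);T=np.array(p['T'])
vv,uu=np.mgrid[0:384,0:512];x=cv2.undistortPoints(np.stack([uu,vv],-1).reshape(-1,1,2).astype(float),K,np.array(p['D']))[:,0]
C=(np.c_[x,np.ones(len(x))]*d.reshape(-1,1))@T[:3,:3].T+T[:3,3]
X=C[:,:2]@sx*1000;Y=C[:,:2]@sy*1000;Z=C[:,2]*1000;dark=im.reshape(-1,3).astype(int).sum(1)<200
m=dark&(X>625)&(X<690)&(abs(Y-88)<40)&(Z>128)&(Z<175)
for z in range(128,172,3):
  k=m&(abs(Z-z)<=1.5);print(z,k.sum(),(np.percentile(X[k],[5,50,95]).round(),np.percentile(Y[k],[5,95]).round()) if k.any() else '')
c=im.reshape(384,512,3)[150:310,150:330,::-1];cv2.imwrite('pics/s3.png',cv2.resize(c,None,fx=3.7,fy=3.7,interpolation=cv2.INTER_CUBIC))
E
```

```text
t: 20.7
tcp_pos: [0.6564, -0.0344, 0.1308]
ee_rot: [2.425, 1.996, 0.001]
contact_force: [-0.0, -0.6, 0.1]
opening: 0.0002
gripper_force: 0.0
shelf XY 0.6506148885216095 0.09321259426319023 0.13078126808044901 [-0.03415168 -0.62454246  0.11507865]
[ 0.1 -0.   0.1 -5.3  1.4  2.8]
128 0 
131 0 
134 0 
137 0 
140 0 
143 1 (array([658., 658., 658.]), array([87., 87.]))
146 0 
149 2 (array([659., 660., 660.]), array([87., 87.]))
152 7 (array([664., 666., 667.]), array([89., 99.]))
155 7 (array([658., 666., 667.]), array([84., 99.]))
158 8 (array([666., 666., 668.]), array([ 89., 102.]))
161 2 (array([666., 666., 666.]), array([93., 95.]))
164 7 (array([666., 667., 668.]), array([ 89., 101.]))
167 0 
170 0
```

The tip shows at about z 0.145, so I'll go 8–10 mm lower and then feel.

```bash
python3 -m inch '[[0,0,0,-1,0,2,-1],[0,0,0,-2,0,4,-1],[0,0,0,-3,0,6,-1],[0,0,0,-4,0,7,-1],[0,0,0,-5,0,8,-1],[0,0,0,-5,0,9,-1],[0,0,0,-5,0,9.5,-1],[0,0,0,-5,0,10,-1],[0,0,0,-5,0,10,-1],[0,0,0,-5,0,10,-1]]'
```

```text
t: 21.75
tcp_pos: [0.655, -0.0395, 0.1208]
ee_rot: [2.425, 1.996, 0.0]
contact_force: [-1.9, -0.3, 3.6]
opening: 0.0002
gripper_force: 2.2
```

Housing felt at TCP z 0.121. I'll raise 3 mm and draw forward until the lip is touched.

```bash
python3 -m inch '[[0,0,0,0,0,-3,-1],[0,0,0,0,0,-3,-1],[0,0,0,0,-3,-3,-1],[0,0,0,0,-6,-3,-1],[0,0,0,0,-9,-3,-1],[0,0,0,0,-12,-3,-1],[0,0,0,0,-14,-3,-1],[0,0,0,0,-16,-3,-1],[0,0,0,0,-18,-3,-1],[0,0,0,0,-18,-3,-1]]'
cat > lip.py <<'E'
from h import *
from up import cloud
s=get_state();t=np.radians(-11.15);sx=np.array([np.cos(t),np.sin(t)]);sy=np.array([-sx[1],sx[0]]);p=s['tcp_pos']
print('tool shelf',p[:2]@sx,p[:2]@sy,p[2],s['contact_force'].round(1))
im,d=grab('top');C=cloud(d);X=C[:,:2]@sx*1000;Y=C[:,:2]@sy*1000;Z=C[:,2]*1000
for lo,hi in((5,45),(130,168)):
  for z in range(45,152,6):
    k=(abs(Z-z)<3)&(X>500)&(X<645)&(Y>lo)&(Y<hi)
    if k.sum()>8: print(z,k.sum(),np.percentile(X[k],[5,50,95]).round(),end=' | ')
  print()
E
python3 lip.py
```

```text
t: 22.75
tcp_pos: [0.6369, -0.0358, 0.1231]
ee_rot: [-2.426, -1.996, 0.0]
contact_force: [0.2, 0.6, 0.2]
opening: -0.0
gripper_force: 0.2
tool shelf 0.631799847160537 0.08804970137873389 0.12313390319006919 [0.2 0.6 0.2]

129 35 [638. 641. 644.] | 141 35 [606. 610. 615.] | 147 12 [607. 610. 613.] |
```

The lip has come forward 16 mm (X 610), so the hook works. I'll follow the arc down and forward.

```bash
python3 -m inch '[[0,0,0,0,-4.7,0.9,-1],[0,0,0,0,-10.3,2.4,-1],[0,0,0,0,-15.8,4.1,-1],[0,0,0,0,-21.2,6.2,-1],[0,0,0,0,-26.4,8.6,-1],[0,0,0,0,-31.5,11.3,-1],[0,0,0,0,-36.4,14.3,-1],[0,0,0,0,-41,17.6,-1],[0,0,0,0,-45.6,21.2,-1],[0,0,0,0,-45.6,21.2,-1]]'; python3 lip.py
```

```text
t: 23.8
tcp_pos: [0.5912, -0.0268, 0.101]
ee_rot: [-2.424, -1.995, 0.002]
contact_force: [-0.2, -0.5, 0.1]
opening: 0.0003
gripper_force: 0.0
tool shelf 0.5852358545099489 0.08806431216673001 0.10095705923083848 [-0.2 -0.5  0.1]

51 12 [623. 626. 633.] | 57 18 [619. 622. 628.] | 63 16 [612. 616. 618.] | 69 16 [609. 611. 643.] | 75 19 [603. 605. 629.] | 81 16 [597. 600. 634.] | 87 28 [594. 598. 621.] | 93 40 [588. 622. 631.] | 99 37 [582. 629. 641.] | 105 47 [578. 590. 642.] | 111 28 [571. 576. 642.] | 117 63 [560. 567. 619.] | 123 15 [563. 628. 639.] | 129 36 [638. 642. 645.] |
```

Panel slope gives a tilt of about 0.69, right on plan. I'll finish to the stop with slight over-travel.

```bash
python3 -m inch '[[0,0,0,0,-2,1.8,-1],[0,0,0,0,-4.3,3.8,-1],[0,0,0,0,-8.3,7.9,-1],[0,0,0,0,-12.1,12.2,-1],[0,0,0,0,-15.7,16.8,-1],[0,0,0,0,-18.9,21.6,-1],[0,0,0,0,-19.7,22.8,-1],[0,0,0,0,-20.5,24,-1],[0,0,0,0,-20.5,24,-1],[0,0,0,0,-20.5,24,-1]]'; python3 lip.py
```

```text
t: 24.85
tcp_pos: [0.5736, -0.0233, 0.0797]
ee_rot: [2.424, 1.994, 0.004]
contact_force: [-0.4, -0.8, 6.3]
opening: -0.0001
gripper_force: 2.7
tool shelf 0.5672769916132437 0.08801361687661602 0.07968621800318329 [-0.4 -0.8  6.3]

45 16 [622. 627. 642.] | 51 16 [611. 620. 644.] | 57 28 [602. 608. 617.] | 63 33 [593. 599. 606.] | 69 32 [584. 589. 596.] | 75 38 [575. 581. 637.] | 81 39 [568. 573. 611.] | 87 61 [557. 565. 612.] | 93 81 [542. 552. 615.] | 99 28 [544. 579. 631.] | 105 33 [585. 621. 636.] | 111 18 [592. 622. 640.] | 117 40 [609. 635. 641.] | 123 18 [621. 629. 633.] | 129 33 [638. 641. 644.] |
```

```bash
python3 -m inch '[[0,0,0,0,-1,1,-1],[0,0,0,0,-1.5,2,-1],[0,0,0,0,-2,3,-1],[0,0,0,0,-2,4,-1],[0,0,0,0,-2,4,-1],[0,0,0,0,-2,4,-1],[0,0,0,0,-2,4,-1],[0,0,0,0,-2,4,-1],[0,0,0,0,-2,4,-1],[0,0,0,0,-2,4,-1]]'; python3 lip.py
```

```text
t: 25.9
tcp_pos: [0.5737, -0.0234, 0.0794]
ee_rot: [2.42, 1.992, 0.009]
contact_force: [-2.0, 0.2, 15.9]
opening: 0.0003
gripper_force: 6.5
tool shelf 0.567357384098012 0.08802273478223198 0.07938836515055546 [-2.   0.2 15.9]

45 16 [620. 631. 640.] | 51 24 [609. 618. 644.] | 57 24 [602. 606. 612.] | 63 28 [591. 598. 603.] | 69 41 [584. 589. 613.] | 75 31 [574. 580. 607.] | 81 51 [564. 571. 609.] | 87 54 [555. 562. 612.] | 93 74 [541. 552. 614.] | 99 37 [544. 615. 633.] | 105 33 [587. 623. 631.] | 111 11 [594. 624. 642.] | 117 45 [603. 633. 640.] | 123 15 [626. 630. 637.] | 129 38 [638. 641. 645.] |
```

Force rose to 16 N with no further motion, so the drawer is on its stop. I'll let go by going back slightly and straight up, then check everything.

```bash
python3 -m inch '[[0,0,0,0,2,-4,-1],[0,0,0,0,4,-10,-1],[0,0,0,0,5,-25,-1],[0,0,0,0,5,-50,-1],[0,0,0,0,5,-80,-1],[0,0,0,0,5,-110,-1],[0,0,0,0,5,-140,-1],[0,0,0,0,5,-150,-1],[0,0,0,0,5,-150,-1],[0,0,0,0,5,-150,-1]]';python3 -m inch '[[0,0,0,20,0,0,-1],[0,0,0,60,-20,0,-1],[0,0,0,105,-35,0,-1],[0,0,0,150,-50,0,-1],[0,0,0,195,-65,0,-1],[0,0,0,240,-80,0,-1],[0,0,0,285,-95,0,-1],[0,0,0,330,-110,0,-1],[0,0,0,350,-115,0,-1],[0,0,0,350,-115,0,-1]]'; python3 lip.py; python3 ang.py
python3 - <<'E'
import numpy as np,cv2
im=np.load('top.npz')['im'];cv2.imwrite('pics/crop6.png',cv2.resize(im[100:265,170:400,::-1],None,fx=3.4,fy=3.4,interpolation=cv2.INTER_CUBIC))
E
```

```text
t: 26.95
tcp_pos: [0.5749, -0.0236, 0.2224]
ee_rot: [-2.425, -1.995, 0.002]
contact_force: [0.9, -0.1, -0.5]
opening: 0.0001
gripper_force: 0.0
t: 27.95
tcp_pos: [0.5277, 0.3446, 0.2201]
ee_rot: [-2.42, -2.001, 0.008]
contact_force: [1.0, -0.5, -0.0]
opening: -0.0001
gripper_force: 0.0
tool shelf 0.45112269278608014 0.4401224673324099 0.2200897460208904 [ 1.  -0.5 -0. ]
51 28 [611. 616. 635.] | 57 31 [603. 608. 617.] | 63 27 [593. 599. 624.] | 69 37 [585. 591. 635.] | 75 38 [574. 581. 617.] | 81 54 [565. 574. 623.] | 87 66 [556. 565. 623.] | 93 79 [541. 552. 628.] | 99 34 [543. 610. 631.] | 105 12 [587. 605. 637.] | 111 14 [593. 612. 642.] | 117 40 [609. 633. 640.] | 123 17 [622. 629. 635.] | 129 33 [638. 642. 644.] | 
45 18 [621. 628. 642.] | 51 18 [613. 619. 643.] | 57 24 [604. 608. 639.] | 63 34 [593. 599. 604.] | 69 34 [584. 591. 639.] | 75 38 [574. 581. 587.] | 81 49 [565. 572. 613.] | 87 62 [552. 562. 611.] | 93 65 [541. 551. 614.] | 99 32 [545. 579. 630.] | 105 37 [597. 623. 632.] | 111 12 [589. 624. 641.] | 117 43 [603. 634. 640.] | 123 17 [620. 630. 635.] | 129 32 [638. 641. 645.] | 
y+ wall (np.int64(73), array([93.1, 44.5], dtype=float32), np.float32(0.31))
y- wall (np.int64(83), array([ 81.2, -41. ], dtype=float32), np.float32(-0.04))
end (np.int64(39), array([161.5,   1.8], dtype=float32), np.float32(-89.22))
pin end (np.int64(37), array([21.1,  0.3], dtype=float32), np.float32(89.91))
upstand (np.int64(463), array([ 25.1, -61.5], dtype=float32), np.float32(0.09))
jar 372 61.17435777367154 2.0633103774292665
pinhead 35 -0.13965180327461815 -0.602760430951713
```

View pics/crop6.png

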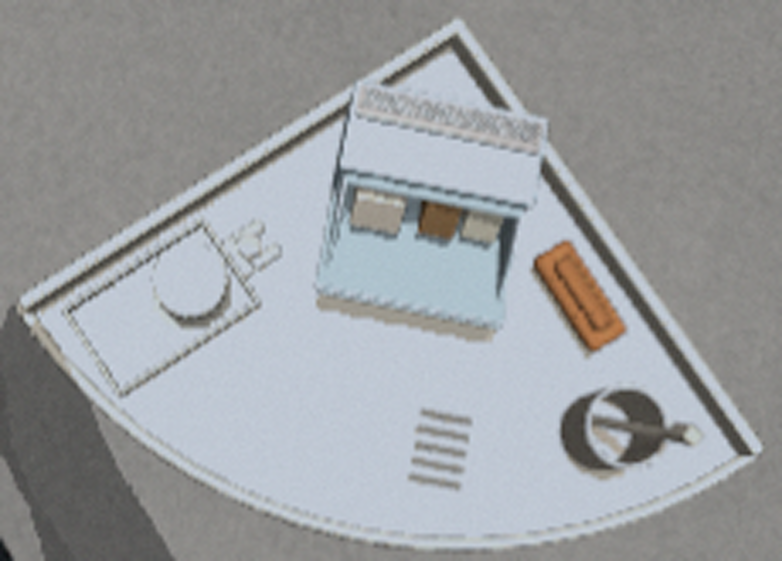

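The picture shows the tray parallel to the left upstand, with its corner at (205,222) and lug on the pin at (250,245). The jar stands in it at (190,285) and the drawer is tipped open with its lip at (318,300)–(500,328). The comb, nail brush and cup are where they were, and the arm is clear, so I'm handing in.

```bash
python3 -c "
from station import *
print(sign_off())"
```

```text
the job is handed in; nothing more can be done
None
```

The job is handed in at about 28 s: the tray lies parallel to the left upstand (within about 0.3°), still on its pin with the jar standing in it; the drawer is open on its stop and released, and the cup, comb and nail brush are where they were.

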